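# Key the push-button lock of the club cabinet

## Task

Unlock the walnut cabinet that lies on its back: with the fingertips press the square key, then the triangular key, then the cross-shaped key, and last the large round release plunger, each lightly and all the way in, so that it stays in. Leave the round, bar-shaped and L-shaped keys out; do not shift or lift the cabinet, or the things standing on it and beside it. Finish with the hand clear of everything.

Things in the scene. Friction and masses are not known exactly. Their poses are not given: they have to be found in the camera images.
- cabinet: Loose walnut cabinet lying on its back, door up: 220 x 340 x 80 mm to the door face, about 2.4 kg. Origin: underside centre; x to the hinged edge, y along the length. Steel lock plate (face 83 mm up) over x -75..37, y -82..150 mm. Six chrome code keys, near row from +y: round, square, L; far row: cross, bar, triangle; pitch 52 mm; release plunger at the +y end.
- round_top (a point): Centre of the flat top of the small round chrome code key, 24 mm across, at x -45, y 52, z 99 mm in the cabinet's frame while out; it goes down with the key.
- key_round (a joint): How far the small round key is pushed in, m: 0 out, 0.010 against its stop (top then 6 mm above the plate). Moves straight down with about 3 N of friction, plus 10 N per m/s, and stays where it is left: no spring.
- square_top (a point): Centre of the flat top of the solid square chrome code key, 24 x 24 mm, at x -45, y 0, z 99 mm in the cabinet's frame while out; it goes down with the key.
- key_square (a joint): How far the solid square key is pushed in, m: 0 out, 0.010 against its stop (top then 6 mm above the plate). Moves straight down with about 3 N of friction, plus 10 N per m/s, and stays where it is left: no spring.
- angle_top (a point): Centre of the flat top of the L-shaped chrome code key, 30 x 30 mm, arms 10 mm wide, at x -45, y -52, z 99 mm in the cabinet's frame while out; it goes down with the key. For the L this is the middle of its 30 mm outline, beside the arms.
- key_angle (a joint): How far the L-shaped key is pushed in, m: 0 out, 0.010 against its stop (top then 6 mm above the plate). Moves straight down with about 3 N of friction, plus 10 N per m/s, and stays where it is left: no spring.
- cross_top (a point): Centre of the flat top of the cross-shaped chrome code key, two crossed 32 x 10 mm bars, at x 7, y 52, z 99 mm in the cabinet's frame while out; it goes down with the key.
- key_cross (a joint): How far the cross-shaped key is pushed in, m: 0 out, 0.010 against its stop (top then 6 mm above the plate). Moves straight down with about 3 N of friction, plus 10 N per m/s, and stays where it is left: no spring.
- bar_top (a point): Centre of the flat top of the straight bar-shaped chrome code key, 10 x 32 mm, at x 7, y 0, z 99 mm in the cabinet's frame while out; it goes down with the key.
- key_bar (a joint): How far the straight bar-shaped key is pushed in, m: 0 out, 0.010 against its stop (top then 6 mm above the plate). Moves straight down with about 3 N of friction, plus 10 N per m/s, and stays where it is left: no spring.
- triangle_top (a point): Centre of the flat top of the three-cornered chrome code key, equilateral, about 31 mm a side (corners 18 mm from its centre), at x 7, y -52, z 99 mm in the cabinet's frame while out; it goes down with the key.
- key_triangle (a joint): How far the three-cornered key is pushed in, m: 0 out, 0.010 against its stop (top then 6 mm above the plate). Moves straight down with about 3 N of friction, plus 10 N per m/s, and stays where it is left: no spring.
- release_top (a point): Centre of the flat top of the large round chrome release plunger, 36 mm across, the largest button on the plate, alone at the plate's +y end, at x -19, y 116, z 99 mm in the cabinet's frame while out; it goes down with the key.
- key_release (a joint): How far the large round release plunger is pushed in, m: 0 out, 0.010 against its stop (top then 6 mm above the plate). Moves straight down with about 3 N of friction, plus 10 N per m/s, and stays where it is left: no spring.
- knight: White resin knight, 60 mm high, base 32 mm across, loose, standing on the far strip of the door. Origin at its base centre.
- pawn: Boxwood pawn, 46 mm high, base 28 mm across, loose, standing on the far strip of the door. Origin at its base centre.
- paperweight: Red glass dome paperweight, 56 mm across, 33 mm high, loose, on the door at the -y end. Origin at its base centre.
- clock_key: Chrome clock key lying on the door's far +y corner, about 64 mm long, 26 mm wide, 8 mm high, loose. Origin under it, 31 mm from the wing end, x along the shaft.
- chess_clock: Black digital chess clock, 100 x 150 mm, 53 mm high, loose, on the shelf beside the cabinet's -y end. Origin at its base centre.
- rook: White rook, 50 mm high, 30 mm across, loose, on the shelf beyond the cabinet's +y end. Origin at its base centre.
- wax_tin: Dark steel polish tin, 60 mm across, 45 mm high, loose, on the shelf beyond the cabinet's +y end. Origin at its base centre.
There are look-alikes about, which are no part of the job. What is shaped like the knight but green, pink or turquoise is not meant.

How it is judged:
On the way, in this order (a step that is already met when the one before it is completed fails the run):
1. the solid square key is in (more than 7.5 mm of its 10) (value of joint key_square above 0.0075 m), for 0.1 s.
2. the three-cornered key is in (more than 7.5 mm of its 10) (value of joint key_triangle above 0.0075 m), for 0.1 s.
3. the cross-shaped key is in (more than 7.5 mm of its 10) (value of joint key_cross above 0.0075 m), for 0.1 s.
4. the large round plunger is in (more than 7.5 mm of its 10) (value of joint key_release above 0.0075 m), for 0.1 s.
At the end, for the whole second after the job is handed in: The square, triangular and cross-shaped keys and the release plunger are each in by more than 7.5 mm of their 10 mm, the other three keys out to within 3 mm, the cabinet at rest within 12 mm of where it lay, and the seven bystanders within 15 mm of where they were, the standing ones upright (value of joint each of key_square, key_triangle, key_cross, key_release above 0.0075 m and value of joint each of key_round, key_angle, key_bar below 0.003 m and distance of cabinet from where it was at the start of the episode below 0.012 m and linear speed of cabinet below 0.02 m/s and distance of each of knight, pawn, paperweight, clock_key, chess_clock, rook, wax_tin from where it was at the start of the episode below 0.015 m and angle between each of knight, pawn, rook, wax_tin's own z axis and vertical below 0.3 rad); the robot touches nothing.
It fails at once if a key or the plunger is pushed in by more than 3 mm before the one that precedes it in the order is in ((value of joint key_triangle above 0.003 m and value of joint key_square below 0.007 m) or (value of joint key_cross above 0.003 m and value of joint key_triangle below 0.007 m) or (value of joint key_release above 0.003 m and value of joint key_cross below 0.007 m)).
It fails at once if the round, L-shaped or bar-shaped key is pushed in by more than 3 mm (value of joint any of key_round, key_angle, key_bar above 0.003 m).
It fails at once if the cabinet is pressed harder than 25 N anywhere (contact force between the arm and cabinet above 25 N).
It fails at once if the cabinet is slid or lifted by more than 12 mm (distance of cabinet from where it was at the start of the episode above 0.012 m).
It fails at once if something standing on or beside the cabinet is lifted, carried or pushed by more than 15 mm, or knocked over (distance of any of knight, pawn, paperweight, clock_key, chess_clock, rook, wax_tin from where it was at the start of the episode above 0.015 m or angle between any of knight, pawn, rook, wax_tin's own z axis and vertical above 0.3 rad).
It also fails if it takes over 58 s, if anything falls off the work surface, if the arm or the gripper's body presses on something with over 40 N, if the wrist force passes 120 N, or if a joint passes its speed limit or range.

## Robot

A 7-joint arm with a two-finger parallel gripper is mounted at the origin on the work surface. World frame = base frame: x ahead of the robot, y to its left, z up, the work surface at z = 0. Lengths are in m, angles in rad, forces in N, time in s.
With the tool pointing down it reaches from about 0.4 to 0.875 m from the base axis. Payload 19.3 kg.
Tool frame: the origin (TCP) lies between the finger pads; the fingertips stand 17 mm ahead of it and the grasp point (between the pads) lies 2 mm behind it; z points along the fingers, y is the line along which they close (so a half turn about z gives the same grasp; the last joint's range is limited). The gripper opens to 85 mm and grips with 20 to 120 N. Pads are 22 mm wide; open, the fingers measure 114 mm over their backs; the gripper's body (76 mm by 85 mm) begins 54 mm behind the grasp point. The pads swing forward as they close: fully open they stand 13 mm farther back than shut.
Start: joints at [1.274, 0.521, -0.036, 1.599, 0.021, 1.021, -0.113], TCP at [0.141, -0.609, 0.248] pointing down, gripper open.
Joint ranges: [-2.91, 2.91], [-0.3, 2.13], [-1.5, 1.42], [0.17, 2.43], [-1.26, 4.41], [0.16, 1.93], [-2.52, 2.52]. Speed limits (rad/s): [1.89, 1.89, 2.39, 2.39, 3.01, 3.01, 3.01].

## Interface

Orientations are given as [roll, pitch, yaw] about the fixed x, y, z axes, in that order (R = Rz(yaw) Ry(pitch) Rx(roll)).
In Python, from workcell import bot gives the robot as it stands.
- The arm moves only by the shell command python3 -m inch 'ROWS' [FORCE]. ROWS is JSON, a list of rows, each a list of 7 numbers: the shift along the tool's x, y, z in units of 200 mm (1.0 is 200 mm), then the turn, a rotation vector about the tool's x, y, z in units of 90 degrees (1.0 is 90 degrees), then the opening, from 0 (shut) to 1 (fully open). In form: [[x, y, z, rx, ry, rz, grip], ...]. A call has 1 to 20 rows; each row is the pose to reach, as a shift and turn from the pose commanded when the call began, along the tool's axes at that moment; what a row does not reach only later rows make up. A row lasts 1/8 s, in which the tool goes at most 62.5 mm and 10.7 degrees, less where a joint would pass 70% of its speed; a pose out of reach is approached as far as the arm can. A call with a number of a shift or a turn outside -1 to 1 is refused whole. A call with a gripper value outside its range is refused whole. The fingers move at their own pace and stop on an object; FORCE is the grip in N (left out, the last holds). Time passes only in rows, so rows that repeat a pose let the fingers close. It gives the time, the measured TCP pose, the force, the opening and the grip force at its end, in the units of the state.
- bot.observe(): the state, without advancing time (a new reading comes with each control period).
- bot.grab_frame(name): name is "scene" or "top" or "wrist"; returns a dict with "img" (400x640x3 uint8, red, green, blue), "z_map" (400x640 float32, m along the optical axis (not along the pixel's ray), 0 where there is no reading), "vfov" (degrees; the focal length in pixels is half the picture's height over the tangent of half this angle, whatever the lens; pixels are square), "cx", "cy" (the principal point, pixels), "rvec" (rotation vector, rad) and "tvec" (3), from world to camera coordinates, as OpenCV has them. Camera axes: x right, y down, z forward; pixel columns grow to the right and rows downward; lengths in m; the calibration is good to about 2 mm. A picture is of the moment at which its call begins.
- bot.job_done(): hands the job in; it is judged then, once.
The state is a dict: "clock": time; "qpos": joint angles; "qd": joint speeds; "joint_efforts": joint torques, N m; "position": TCP position; "tool_rot": TCP orientation; "force": force on the tool from outside, world axes, zero at the start; "moment": the same for the moment, N m; "grip_width": finger opening in m; "finger_force": force on a finger pad.
Only numpy, scipy, OpenCV 4.12 (cv2) and the standard library are available. Lean on these libraries where they do the work, as an engineer would, in place of code of your own. Each camera call takes 0.05 s, during which the arm holds its last target. There are 200 camera calls.

## Working session

There is one attempt and no reset: what is moved stays moved. The work goes in short steps, Python scripts to look and compute and a shell command to move; the robot and the scene stay as the last step left them, time stands still between calls to the robot, and variables do not carry over. Pictures are saved under pics/ and viewed, at most 10 in all, crops included, and the job is handed in when it is done.

```bash
mkdir -p pics; ls; cat > h.py <<'E'
from workcell import bot
import numpy as np, cv2
def cam(n):
    f=bot.grab_frame(n); h=f["img"].shape[0]
    f["f"]=h/2/np.tan(np.radians(f["vfov"])/2); f["R"]=cv2.Rodrigues(np.array(f["rvec"],float))[0]; f["t"]=np.array(f["tvec"],float).ravel()
    return f
def ray(f,u,v):
    d=f["R"].T@np.array([(u-f["cx"])/f["f"],(v-f["cy"])/f["f"],1]); return -f["R"].T@f["t"],d
def onplane(f,u,v,z):
    c,d=ray(f,u,v); return c+d*(z-c[2])/d[2]
def depthpt(f,u,v):
    c,d=ray(f,u,v); return c+d*f["z_map"][int(round(v)),int(round(u))]
def proj(f,p):
    q=f["R"]@np.array(p)+f["t"]; return q[:2]/q[2]*f["f"]+[f["cx"],f["cy"]]
def save(f,name): cv2.imwrite("pics/"+name,f["img"][:,:,::-1])
E
python3 - <<'E'
from h import *
s=bot.observe(); print(s)
for n in("top","scene"):
    f=cam(n); save(f,n+"0.png"); np.savez("/tmp/"+n,**f); print(n,f["f"],-f["R"].T@f["t"],f["cx"],f["cy"])
E
```

```text
pics
{'clock': 0.0, 'qpos': array([ 1.27380615,  0.52198582, -0.0363374 ,  1.5999554 ,  0.02118768,
        1.02108369, -0.11280411]), 'qd': array([ 0.00149637,  0.00228925, -0.00046759,  0.00047427, -0.00015859,
       -0.00124973,  0.00164032]), 'joint_efforts': array([-1.15555460e-03, -9.27130795e+01,  1.97922617e+00, -3.69938922e+01,
        1.77865068e-02,  8.28199438e-03, -6.01557895e-05]), 'position': array([ 0.14044422, -0.60872136,  0.247762  ]), 'tool_rot': array([-3.14054635e+00,  5.74522157e-05,  2.26777403e-01]), 'force': array([ 0.00458583,  0.06696548, -0.13272807]), 'moment': array([-0.04560851,  0.00356902, -0.03636863]), 'finger_force': 0.0, 'grip_width': 0.08526678472091381}
top 434.59536648801117 [0.52342895 0.00521097 1.15601148] 319.6745521358694 195.23027943262943
scene 411.2069013954784 [1.29040292 0.37815451 0.60775265] 325.41661443522895 191.98590316076468
```

View pics/top0.png

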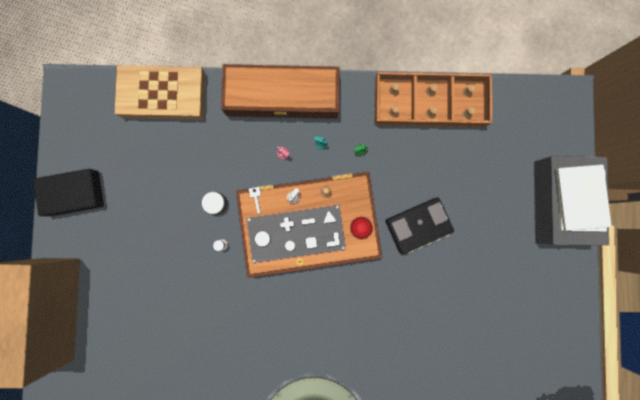

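View pics/scene0.png

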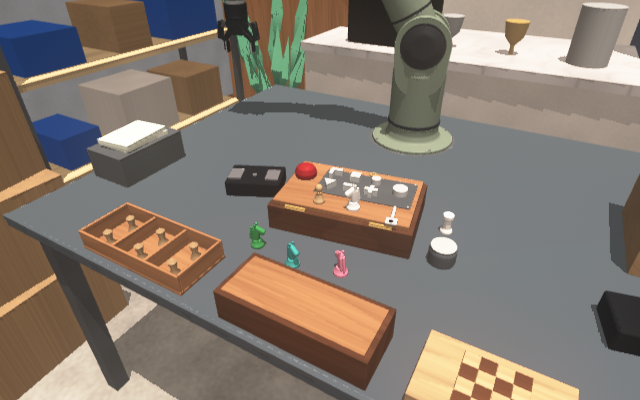

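Top view: release at (262,239); near row round (290,245), square (311,243), L (334,240); far row cross (287,224), bar (308,221), triangle (329,217). The knight stands at (293,197), the pawn at (326,191), the dome at (361,228), the clock key at (256,198) and the clock at (420,225). The rook is at (220,245) and the tin at (213,203). In the scene view the plate is at about (370,190). Next I measure the key tops and fit the cabinet pose.

```bash
python3 - <<'E'
from h import *
f=dict(np.load("/tmp/top.npz")); g=dict(np.load("/tmp/scene.npz"))
img=f["img"]; hsv=cv2.cvtColor(img,cv2.COLOR_RGB2HSV)
m=((hsv[:,:,2]>150)&(hsv[:,:,1]<60)).astype(np.uint8)
n,l,st,c=cv2.connectedComponentsWithStats(m)
roi=[i for i in range(1,n) if 235<c[i][0]<390 and 180<c[i][1]<280 and st[i][4]>15]
for i in roi: print(c[i].round(1),st[i][4],onplane(f,*c[i],.099).round(4),"depth z",depthpt(f,*c[i])[2].round(3))
# fit pose
model={"release":(-19,116),"round":(-45,52),"square":(-45,0),"cross":(7,52),"bar":(7,0),"triangle":(7,-52)}
px={"release":(262,239),"round":(290,245),"square":(311,243),"cross":(287,224),"bar":(308,221),"triangle":(329,217)}
A=[];B=[]
for k in model:
    i=min(roi,key=lambda i:np.hypot(*(c[i]-px[k]))); A.append(np.array(model[k])/1e3);B.append(onplane(f,*c[i],.099)[:2])
A=np.array(A);B=np.array(B);a0=A.mean(0);b0=B.mean(0)
U,S,V=np.linalg.svd((A-a0).T@(B-b0));R=V.T@U.T;t=b0-R@a0
print("scale",S.sum()/((A-a0)**2).sum(),"yaw",np.arctan2(R[1,0],R[0,0]),"t",t); print(((A@R.T+t-B)*1e3).round(1))
np.savez("/tmp/pose",R=R,t=t)
# scene check: project release etc
sc=cv2.resize(g["img"][150:260,260:460],None,fx=4,fy=4,interpolation=cv2.INTER_CUBIC)
for k in model:
    p=proj(g,[*(R@np.array(model[k])/1e3+t),.099]); q=((p-[260,150])*4).astype(int); cv2.circle(sc,tuple(q.tolist()),3,(255,0,0),-1); print(k,p.round(1),depthpt(g,*p).round(3))
tp=cv2.resize(img[165:285,225:425],None,fx=4,fy=4,interpolation=cv2.INTER_CUBIC)[:, :800]
cv2.imwrite("pics/sc1.png",sc[:,:,::-1]);cv2.imwrite("pics/tp1.png",tp[:,:,::-1])
E
```

```text
[255.3 196.1] 149 [0.5928 0.1504 0.099 ] depth z 0.086
[292.9 195. ] 104 [0.5972 0.0593 0.099 ] depth z 0.134
[329.  217.6] 93 [ 0.5439 -0.0297  0.099 ] depth z 0.097
[286.5 223.6] 113 [0.5275 0.0732 0.099 ] depth z 0.099
[307.8 220.7] 66 [0.5355 0.0216 0.099 ] depth z 0.097
[261.8 238.2] 189 [0.4912 0.1319 0.099 ] depth z 0.097
[334. 240.] 108 [ 0.4898 -0.0426  0.099 ] depth z 0.091
[310.7 242. ] 117 [0.4841 0.0135 0.099 ] depth z 0.1
[289.5 245.2] 86 [0.4755 0.0647 0.099 ] depth z 0.095
scale 1.0009921018395058 yaw 0.16100426840211138 t [0.5285595  0.02059632]
[[ 0.   0.1]
 [ 0.3  0. ]
 [ 0.1 -0.1]
 [-0.3 -0.2]
 [-0.   0.1]
 [-0.1  0.1]]
release [399.9 187.2] [0.493 0.133 0.1  ]
round [376.  177.2] [0.478 0.065 0.1  ]
square [355.5 173.5] [0.489 0.016 0.102]
cross [370.5 187.8] [0.53  0.074 0.101]
bar [349.3 183.8] [0.535 0.021 0.099]
triangle [328.6 180. ] [ 0.543 -0.03   0.099]
```

View pics/tp1.png

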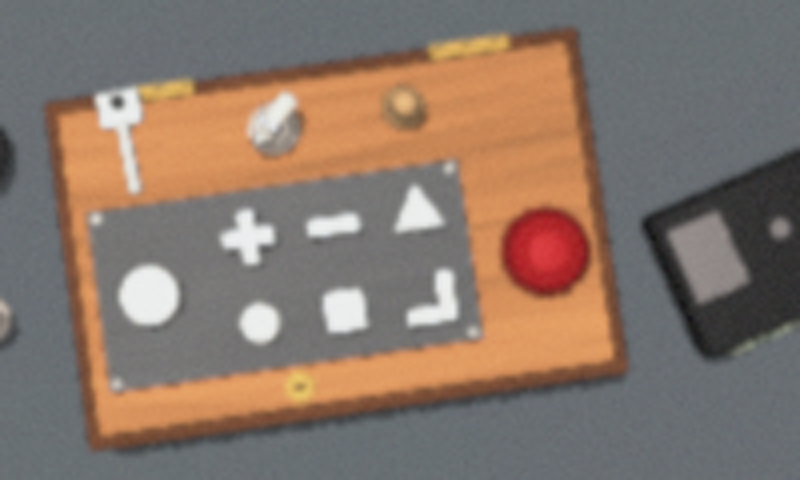

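View pics/sc1.png

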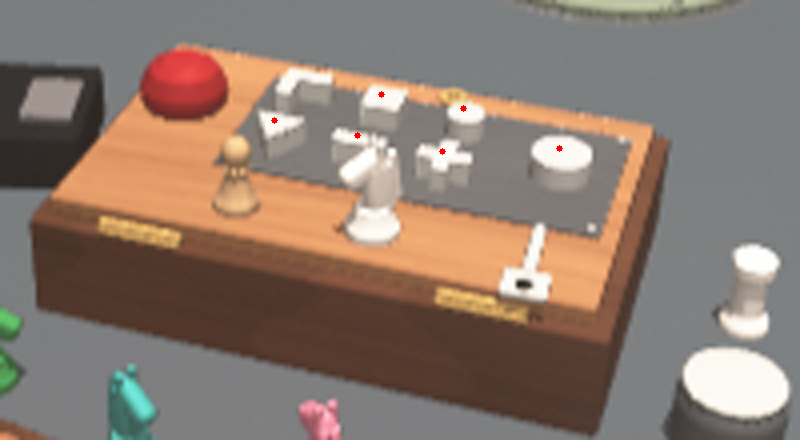

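The near-row square at (311,243) top / (355,174) scene is the only solid 24 mm square. It could be mistaken for the round key (290,245), L (334,240), bar (308,221), triangle (329,217), cross (287,224) or release (262,239). The close crop confirms each shape. The six-point fit residuals are ≤0.3 mm and the scale is 1.001, so the tops are at about 99 mm in both views.

```bash
cat > go.py <<'E'
import sys
from h import *
from scipy.spatial.transform import Rotation as Ro
M={"square":(-45,0),"cross":(7,52),"triangle":(7,-52),"release":(-19,116)}
P=np.load("/tmp/pose.npz"); s=bot.observe(); p=np.array(s["position"]); R=Ro.from_euler("xyz",s["tool_rot"]).as_matrix()
print("t",s["clock"],"pos",p.round(4),"rot",s["tool_rot"].round(4),"F",s["force"].round(2),"w",s["grip_width"])
for a in sys.argv[1:]:
    k,z=a.split(":")
    xy=P["R"]@np.array(M[k])/1e3+P["t"] if k in M else [float(v) for v in k.split(",")]
    tgt=np.array([*xy,float(z)]); print(a,tgt.round(4),"units",(R.T@(tgt-p)/.2).round(4))
E
python3 go.py 0.25,-0.45:0.24 0.4,-0.32:0.22 square:0.2
```

```text
t 0.1 pos [ 0.1404 -0.6087  0.2478] rot [-3.1406e+00  1.0000e-04  2.2680e-01] F [0.47 0.44 0.16] w 0.08551011359961967
0.25,-0.45:0.24 [ 0.25 -0.45  0.24] units [ 0.7122 -0.6502  0.0396]
0.4,-0.32:0.22 [ 0.4  -0.32  0.22] units [ 1.5892 -1.1148  0.14  ]
square:0.2 [0.4841 0.0134 0.2   ] units [ 2.3739 -2.6443  0.2415]
```

```bash
python3 -m inch '[[0.2,-0.18,0,0,0,0.042,0],[0.45,-0.4,0,0,0,0.042,0],[0.7,-0.65,0,0,0,0.042,0],[0.95,-0.8,0,0,0,0.042,0],[0.95,-0.8,0,0,0,0.042,0]]' 40; python3 go.py 0.4,-0.3:0.24 square:0.2
```

```text
clock: 0.72
position: [0.2925, -0.4073, 0.2484]
tool_rot: [-3.141, -0.001, 0.166]
force: [-0.1, -1.2, -0.3]
grip_width: 0.0
finger_force: 0.0
t 0.725 pos [ 0.2925 -0.4073  0.2484] rot [-3.141e+00 -9.000e-04  1.663e-01] F [-0.14 -1.21 -0.28] w 1.2839282720330549e-05
0.4,-0.3:0.24 [ 0.4  -0.3   0.24] units [ 0.6189 -0.4402  0.043 ]
square:0.2 [0.4841 0.0134 0.2   ] units [ 1.2931 -1.9157  0.2445]
```

```bash
python3 -m inch '[[0.2,-0.25,0,0,0,0,0],[0.4,-0.5,0,0,0,0,0],[0.65,-0.75,0,0,0,0,0],[0.85,-0.97,0,0,0,0,0],[0.85,-0.97,0,0,0,0,0]]'; python3 go.py square:0.2
```

```text
clock: 1.35
position: [0.4282, -0.1886, 0.2482]
tool_rot: [-3.141, -0.001, 0.166]
force: [-1.1, -0.4, -0.3]
grip_width: 0.0001
finger_force: 0.0
t 1.35 pos [ 0.4282 -0.1886  0.2482] rot [-3.1407e+00 -6.0000e-04  1.6580e-01] F [-1.09 -0.38 -0.29] w 0.00012292513101855076
square:0.2 [0.4841 0.0134 0.2   ] units [ 0.4423 -0.9497  0.2421]
```

```bash
python3 -m inch '[[0.1,-0.25,0,0,0,0,0],[0.22,-0.5,0,0,0,0,0],[0.34,-0.75,0,0,0,0,0],[0.442,-0.95,0.1,0,0,0,0],[0.442,-0.95,0.24,0,0,0,0],[0.442,-0.95,0.24,0,0,0,0],[0.442,-0.95,0.24,0,0,0,0],[0.442,-0.95,0.24,0,0,0,0]]'; python3 go.py square:0.118 triangle:0.15; python3 - <<'E'
from h import *
f=cam("wrist");save(f,"w1.png")
g=cam("scene");cv2.imwrite("pics/s2.png",cv2.resize(g["img"][80:260,240:480],None,fx=3,fy=3)[:,:,::-1])
E
```

```text
clock: 2.35
position: [0.4837, 0.0093, 0.2013]
tool_rot: [3.141, -0.001, 0.159]
force: [0.0, 0.2, 0.4]
grip_width: -0.0005
finger_force: 0.0
t 2.35 pos [0.4837 0.0093 0.2013] rot [ 3.1412e+00 -1.4000e-03  1.5940e-01] F [0.03 0.24 0.41] w -0.000462096946453532
square:0.118 [0.4841 0.0134 0.118 ] units [ 0.005  -0.02    0.4163]
triangle:0.15 [ 0.5438 -0.0296  0.15  ] units [0.2656 0.2396 0.2568]
```

View pics/s2.png

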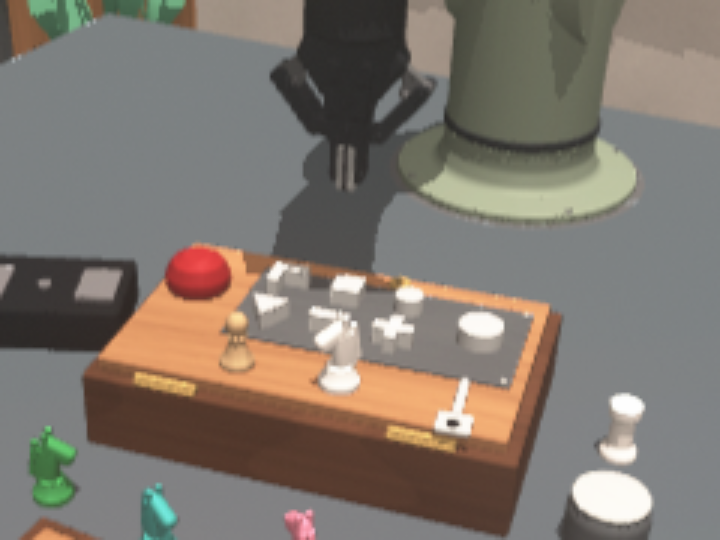

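View pics/w1.png

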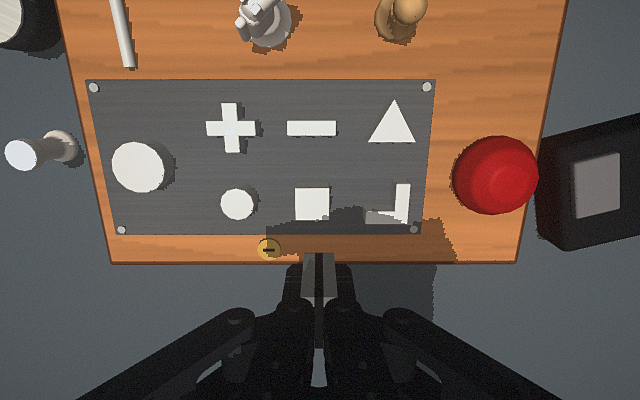

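Scene: the shut fingertips (345,185) hang over the near row, clear of everything. Wrist: square at (312,203), triangle (392,122), cross (231,127), release (139,167). I check the fit with this second view.

```bash
python3 - <<'E'
from h import *
f=cam("wrist");P=np.load("/tmp/pose.npz")
hsv=cv2.cvtColor(f["img"],cv2.COLOR_RGB2HSV); m=((hsv[:,:,2]>170)&(hsv[:,:,1]<50)).astype(np.uint8)
n,l,st,c=cv2.connectedComponentsWithStats(m)
M={"square":(-45,0),"cross":(7,52),"triangle":(7,-52),"release":(-19,116),"bar":(7,0)}
for k,v in M.items():
    w=np.array([*(P["R"]@np.array(v)/1e3+P["t"]),.099]); q=proj(f,w)
    i=min(range(1,n),key=lambda i:np.hypot(*(c[i]-q))+(1e3 if st[i][4]<100 else 0))
    x=onplane(f,*c[i],.099); print(k,q.round(1),c[i].round(1),"err mm",((x-w)*1e3).round(1),"z",depthpt(f,*c[i])[2].round(4))
E
python3 go.py square:0.122
```

```text
square [312.3 207. ] [311.9 202.9] err mm [2.9 0.7 0. ] z 0.0974
cross [230.5 130.7] [230.6 127.2] err mm [2.2 0.1 0. ] z 0.099
triangle [392.9 130.5] [392.7 127.2] err mm [2.  0.6 0. ] z 0.0991
release [137.3 170.4] [137.7 166.6] err mm [ 2.7 -0.3  0. ] z 0.0973
bar [311.7 130.6] [312.2 127.3] err mm [2.1 0.  0. ] z 0.0979
t 2.5 pos [0.4835 0.0097 0.2009] rot [ 3.1414e+00 -1.0000e-03  1.6010e-01] F [0.05 0.15 0.38] w -0.00010210437582621207
square:0.122 [0.4841 0.0134 0.122 ] units [ 0.0058 -0.0177  0.3945]
```

```bash
python3 -m inch '[[0.01,-0.018,0.1,0,0,0,0],[0.01,-0.018,0.25,0,0,0,0],[0.01,-0.018,0.34,0,0,0,0],[0.01,-0.018,0.38,0,0,0,0],[0.01,-0.018,0.4,0,0,0,0],[0.01,-0.018,0.4,0,0,0,0],[0.01,-0.018,0.4,0,0,0,0]]'; python3 go.py square:0.116 
```

```text
clock: 3.38
position: [0.485, 0.0139, 0.1208]
tool_rot: [3.141, -0.001, 0.161]
force: [0.1, -0.0, 0.2]
grip_width: -0.0001
finger_force: 0.0
t 3.375 pos [0.485  0.0139 0.1208] rot [ 3.1415e+00 -8.0000e-04  1.6070e-01] F [ 0.06 -0.01  0.16] w -5.235824892141245e-05
square:0.116 [0.4841 0.0134 0.116 ] units [-0.0044  0.0019  0.0242]
```

```bash
python3 -m inch '[[0,0,0.005,0,0,0,0],[0,0,0.01,0,0,0,0],[0,0,0.015,0,0,0,0],[0,0,0.02,0,0,0,0],[0,0,0.025,0,0,0,0],[0,0,0.03,0,0,0,0],[0,0,0.03,0,0,0,0]]'; python3 go.py square:0.107
```

```text
clock: 4.25
position: [0.4846, 0.0139, 0.1142]
tool_rot: [-3.142, 0.0, 0.161]
force: [-0.7, 0.0, -0.5]
grip_width: -0.0003
finger_force: 0.0
t 4.25 pos [0.4846 0.0139 0.1142] rot [-3.1416e+00  1.0000e-04  1.6080e-01] F [-0.67  0.03 -0.46] w -0.00027680856317071245
square:0.107 [0.4841 0.0134 0.107 ] units [-0.0029  0.0022  0.0361]
```

```bash
python3 -m inch '[[0,0,0.005,0,0,0,0],[0,0,0.01,0,0,0,0],[0,0,0.015,0,0,0,0]]'; python3 -m inch '[[0,0,0.005,0,0,0,0],[0,0,0.01,0,0,0,0]]';
```

```text
clock: 4.62
position: [0.4847, 0.0139, 0.1112]
tool_rot: [-3.142, 0.0, 0.161]
force: [-0.2, -0.2, 1.2]
grip_width: 0.0
finger_force: 1.4
clock: 4.88
position: [0.4847, 0.0139, 0.1092]
tool_rot: [-3.142, -0.0, 0.161]
force: [-1.7, -0.5, 2.5]
grip_width: -0.0003
finger_force: 1.4
```

```bash
for i in 1; do python3 -m inch '[[0,0,0.005,0,0,0,0],[0,0,0.01,0,0,0,0],[0,0,0.01,0,0,0,0]]'; done; python3 - <<'E'
from h import *
f=cam("wrist");save(f,"w2.png")
for p in [(312,203)]: pass
P=np.load("/tmp/pose.npz")
for n in("scene","wrist"):
    f=cam(n)
    w=np.array([*(P["R"]@np.array((-.045,0.004))+P["t"]),.097]);q=proj(f,w).round().astype(int);print(n,q)
E
```

```text
clock: 5.25
position: [0.4847, 0.0139, 0.1072]
tool_rot: [-3.142, 0.0, 0.161]
force: [0.5, -0.2, 0.2]
grip_width: -0.0002
finger_force: 0.0
scene [357 175]
wrist [309 281]
```

```bash
python3 -m inch '[[0,0,0.005,0,0,0,0],[0,0,0.005,0,0,0,0]]'; python3 -m inch '[[0,0,0.005,0,0,0,0]]'; python3 -m inch '[[0,0,0.003,0,0,0,0]]'
```

```text
clock: 5.65
position: [0.4846, 0.0139, 0.1063]
tool_rot: [3.142, 0.0, 0.161]
force: [0.4, 1.1, -0.4]
grip_width: -0.0005
finger_force: 0.0
clock: 5.78
position: [0.4848, 0.0139, 0.1058]
tool_rot: [3.141, -0.0, 0.161]
force: [-8.6, -0.9, 33.1]
grip_width: 0.0
finger_force: 16.8
clock: 5.9
position: [0.4848, 0.0139, 0.1057]
tool_rot: [3.141, -0.001, 0.161]
force: [-10.8, -0.6, 41.2]
grip_width: 0.0
finger_force: 20.5
```

That was a mistake: I queued a second step without reading the first, and the key reached its stop at TCP z ≈ 0.106 m with 33–41 N on the wrist, over the 25 N limit. I back off. The other keys will stop about 1 mm short of that height.

```bash
python3 -m inch '[[0,0,-0.02,0,0,0,0],[0,0,-0.15,0,0,0,0],[0,0,-0.25,0,0,0,0],[0,0,-0.25,0,0,0,0],[0,0,-0.25,0,0,0,0]]'; python3 go.py triangle:0.156 triangle:.119; python3 - <<'E'
from h import *
P=np.load("/tmp/pose.npz"); f=cam("wrist")
for k,v in {"square":(-45,0),"bar":(7,0),"triangle":(7,-52),"cross":(7,52),"release":(-19,116)}.items():
    q=proj(f,[*(P["R"]@np.array(v)/1e3+P["t"]),.097]); print(k,q.round(0), depthpt(f,q[0],q[1]-3)[2].round(4) if 0<=q[0]<640 and 3<q[1]<400 else "")
E
```

```text
clock: 6.52
position: [0.4844, 0.0138, 0.1542]
tool_rot: [-3.142, 0.0, 0.161]
force: [-0.3, -0.4, -0.5]
grip_width: -0.0001
finger_force: 0.0
t 6.525 pos [0.4844 0.0138 0.1542] rot [-3.1416e+00  4.0000e-04  1.6070e-01] F [-0.28 -0.4  -0.51] w -7.250824157398295e-05
triangle:0.156 [ 0.5438 -0.0296  0.156 ] units [ 0.2582  0.2619 -0.0091]
triangle:.119 [ 0.5438 -0.0296  0.119 ] units [0.2583 0.2619 0.1759]
square [318. 236.] 0.0884
bar [318. 145.] 0.0988
triangle [418. 145.] 0.0981
cross [218. 145.] 0.0985
release [105. 192.] 0.0996
```

```bash
python3 -m inch '[[0.13,0.13,0,0,0,0,0],[0.262,0.262,0,0,0,0,0],[0.262,0.262,0.08,0,0,0,0],[0.262,0.262,0.15,0,0,0,0],[0.262,0.262,0.17,0,0,0,0],[0.262,0.262,0.17,0,0,0,0],[0.262,0.262,0.17,0,0,0,0]]'; python3 go.py triangle:0.107
```

```text
clock: 7.45
position: [0.5449, -0.0292, 0.1212]
tool_rot: [3.142, -0.001, 0.161]
force: [-0.6, 0.2, 0.1]
grip_width: 0.0001
finger_force: 0.0
t 7.45 pos [ 0.5449 -0.0292  0.1212] rot [ 3.1415e+00 -7.0000e-04  1.6110e-01] F [-0.58  0.23  0.07] w 6.453363400491901e-05
triangle:0.107 [ 0.5438 -0.0296  0.107 ] units [-0.0058  0.0011  0.0709]
```

```bash
python3 -m inch '[[0,0,0.01,0,0,0,0],[0,0,0.02,0,0,0,0],[0,0,0.025,0,0,0,0],[0,0,0.03,0,0,0,0],[0,0,0.035,0,0,0,0],[0,0,0.04,0,0,0,0],[0,0,0.045,0,0,0,0],[0,0,0.05,0,0,0,0],[0,0,0.055,0,0,0,0],[0,0,0.06,0,0,0,0],[0,0,0.06,0,0,0,0]]'
```

```text
clock: 8.82
position: [0.5448, -0.0294, 0.1086]
tool_rot: [-3.142, 0.0, 0.161]
force: [0.6, -0.2, -0.6]
grip_width: 0.0
finger_force: 0.0
```

```bash
python3 -m inch '[[0,0,0.003,0,0,0,0],[0,0,0.006,0,0,0,0],[0,0,0.006,0,0,0,0]]'
```

```text
clock: 9.2
position: [0.5448, -0.0294, 0.1075]
tool_rot: [-3.142, -0.0, 0.161]
force: [0.2, 0.5, 1.0]
grip_width: 0.0
finger_force: 0.4
```

```bash
python3 -m inch '[[0,0,0.002,0,0,0,0],[0,0,0.003,0,0,0,0],[0,0,0.003,0,0,0,0]]'
```

```text
clock: 9.57
position: [0.5448, -0.0294, 0.1069]
tool_rot: [-3.142, -0.0, 0.161]
force: [-0.9, 0.5, 2.1]
grip_width: 0.0002
finger_force: 1.0
```

```bash
python3 -m inch '[[0,0,-0.05,0,0,0,0],[0,0,-0.2,0,0,0,0],[0,0,-0.28,0,0,0,0],[0,0,-0.28,0,0,0,0],[0,0,-0.28,0,0,0,0]]'; python3 go.py cross:0.121; cat > chk.py <<'E'
from h import *
P=np.load("/tmp/pose.npz")
for n in ("top","wrist"):
  f=cam(n)
  for k,v in {"square":(-45,0),"round":(-45,52),"bar":(7,0),"triangle":(7,-52),"cross":(7,52),"release":(-19,116)}.items():
    q=proj(f,[*(P["R"]@np.array(v)/1e3+P["t"]),.097])
    if 4<=q[0]<636 and 6<q[1]<395:
        a,b=q.round().astype(int); r=2; d=np.median([depthpt(f,a+i,b+j-(2 if n=="wrist" else 0))[2] for i in range(-r,r+1) for j in range(-r,r+1)]); print(n,k,(a,b),d.round(4))
E
python3 chk.py
```

```text
clock: 10.2
position: [0.5445, -0.0295, 0.1623]
tool_rot: [-3.142, 0.001, 0.161]
force: [0.1, -0.0, -0.1]
grip_width: -0.0003
finger_force: 0.0
t 10.2 pos [ 0.5445 -0.0295  0.1623] rot [-3.1415e+00  7.0000e-04  1.6070e-01] F [ 0.11 -0.01 -0.06] w -0.0003308914006743404
cross:0.121 [0.5271 0.073  0.121 ] units [-0.0034 -0.52    0.2068]
top square (np.int64(311), np.int64(242)) 0.5611
top round (np.int64(290), np.int64(245)) 0.0982
top bar (np.int64(308), np.int64(221)) 0.5486
top triangle (np.int64(329), np.int64(218)) 0.5502
top cross (np.int64(287), np.int64(224)) 0.0985
top release (np.int64(262), np.int64(238)) 0.0978
wrist square (np.int64(236), np.int64(306)) 0.0881
wrist round (np.int64(154), np.int64(306)) 0.098
wrist bar (np.int64(229), np.int64(231)) 0.0981
wrist triangle (np.int64(318), np.int64(231)) 0.089
wrist cross (np.int64(141), np.int64(231)) 0.098
wrist release (np.int64(44), np.int64(270)) 0.0979
```

```bash
python3 -m inch '[[0,-0.2,0,0,0,0,0],[0,-0.4,0,0,0,0,0],[0,-0.52,0,0,0,0,0],[0,-0.52,0.1,0,0,0,0],[0,-0.52,0.18,0,0,0,0],[0,-0.52,0.207,0,0,0,0],[0,-0.52,0.207,0,0,0,0],[0,-0.52,0.207,0,0,0,0]]'; python3 go.py cross:0.107
```

```text
clock: 11.3
position: [0.5284, 0.0731, 0.1219]
tool_rot: [-3.142, -0.001, 0.16]
force: [-0.0, 0.1, -0.3]
grip_width: 0.0002
finger_force: 0.0
t 11.3 pos [0.5284 0.0731 0.1219] rot [-3.1416e+00 -6.0000e-04  1.6040e-01] F [-0.03  0.06 -0.35] w 0.00024209404465555577
cross:0.107 [0.5271 0.073  0.107 ] units [-0.0065 -0.0008  0.0746]
```

```bash
python3 -m inch '[[0,0,0.01,0,0,0,0],[0,0,0.02,0,0,0,0],[0,0,0.025,0,0,0,0],[0,0,0.03,0,0,0,0],[0,0,0.035,0,0,0,0],[0,0,0.04,0,0,0,0],[0,0,0.045,0,0,0,0],[0,0,0.05,0,0,0,0],[0,0,0.055,0,0,0,0],[0,0,0.06,0,0,0,0],[0,0,0.065,0,0,0,0],[0,0,0.065,0,0,0,0]]'
```

```text
clock: 12.8
position: [0.5281, 0.0733, 0.1084]
tool_rot: [-3.142, 0.0, 0.161]
force: [0.2, -0.3, -0.5]
grip_width: -0.0001
finger_force: 0.0
```

```bash
python3 -m inch '[[0,0,0.003,0,0,0,0],[0,0,0.006,0,0,0,0],[0,0,0.008,0,0,0,0],[0,0,0.008,0,0,0,0]]'
```

```text
clock: 13.3
position: [0.5281, 0.0733, 0.1069]
tool_rot: [-3.142, -0.0, 0.161]
force: [-0.2, -0.1, 1.0]
grip_width: 0.0001
finger_force: 0.5
```

```bash
python3 -m inch '[[0,0,-0.05,0,0,0,0],[0,0,-0.2,0,0,0,0],[0,0,-0.28,0,0,0,0],[0,0,-0.28,0,0,0,0],[0,0,-0.28,0,0,0,0]]'; python3 go.py release:0.121;python3 chk.py | grep wrist
```

```text
clock: 13.92
position: [0.5278, 0.0731, 0.1624]
tool_rot: [3.142, 0.001, 0.161]
force: [0.2, 0.5, 0.0]
grip_width: -0.0001
finger_force: 0.0
t 13.925 pos [0.5278 0.0731 0.1624] rot [3.1415e+00 6.0000e-04 1.6080e-01] F [0.2  0.51 0.01] w -0.00010197341474288936
release:0.121 [0.4912 0.1321 0.121 ] units [-0.1335 -0.3202  0.2069]
wrist square (np.int64(399), np.int64(306)) 0.0879
wrist round (np.int64(318), np.int64(306)) 0.1818
wrist bar (np.int64(406), np.int64(231)) 0.098
wrist triangle (np.int64(494), np.int64(231)) 0.0892
wrist cross (np.int64(317), np.int64(231)) 0.0889
wrist release (np.int64(213), np.int64(270)) 0.0978
```

Cross is 9 mm in, and the bar is still out.

```bash
python3 -m inch '[[-0.065,-0.16,0,0,0,0,0],[-0.129,-0.32,0,0,0,0,0],[-0.129,-0.32,0,0,0,0,0],[-0.129,-0.32,0.1,0,0,0,0],[-0.129,-0.32,0.18,0,0,0,0],[-0.129,-0.32,0.207,0,0,0,0],[-0.129,-0.32,0.207,0,0,0,0],[-0.129,-0.32,0.207,0,0,0,0]]'; python3 go.py release:0.107
```

```text
clock: 15.02
position: [0.4927, 0.1322, 0.1219]
tool_rot: [-3.142, -0.001, 0.161]
force: [-0.8, 0.4, -1.1]
grip_width: -0.0003
finger_force: 0.0
t 15.025 pos [0.4927 0.1322 0.1219] rot [-3.1415e+00 -5.0000e-04  1.6060e-01] F [-0.76  0.38 -1.08] w -0.0002738897299365679
release:0.107 [0.4912 0.1321 0.107 ] units [-0.0075 -0.0002  0.0745]
```

```bash
python3 -m inch '[[0,0,0.01,0,0,0,0],[0,0,0.02,0,0,0,0],[0,0,0.025,0,0,0,0],[0,0,0.03,0,0,0,0],[0,0,0.035,0,0,0,0],[0,0,0.04,0,0,0,0],[0,0,0.045,0,0,0,0],[0,0,0.05,0,0,0,0],[0,0,0.055,0,0,0,0],[0,0,0.06,0,0,0,0],[0,0,0.065,0,0,0,0],[0,0,0.065,0,0,0,0]]'
```

```text
clock: 16.52
position: [0.4924, 0.1323, 0.1084]
tool_rot: [-3.142, 0.0, 0.161]
force: [0.4, 0.1, -0.7]
grip_width: -0.0005
finger_force: 0.0
```

```bash
python3 -m inch '[[0,0,0.003,0,0,0,0],[0,0,0.006,0,0,0,0],[0,0,0.008,0,0,0,0],[0,0,0.008,0,0,0,0]]'
```

```text
clock: 17.02
position: [0.4924, 0.1323, 0.1069]
tool_rot: [-3.142, -0.0, 0.161]
force: [-0.3, 0.4, 0.8]
grip_width: 0.0001
finger_force: 0.5
```

```bash
python3 -m inch '[[0,0,-0.05,0,0,0,0],[0,0,-0.2,0,0,0,0],[0,0,-0.4,0,0,0,0],[0,0,-0.6,0,0,0,0],[0,0,-0.6,0,0,0,0],[0,0,-0.6,0,0,0,0]]'; python3 chk.py | grep wrist; python3 - <<'E'
from h import *
save(cam("wrist"),"w9.png")
E
```

```text
clock: 17.77
position: [0.4922, 0.1321, 0.2268]
tool_rot: [3.141, 0.0, 0.161]
force: [-0.4, -0.3, -0.5]
grip_width: 0.0
finger_force: 0.0
wrist square (np.int64(465), np.int64(228)) 0.0881
wrist round (np.int64(399), np.int64(228)) 0.098
wrist bar (np.int64(474), np.int64(164)) 0.0981
wrist triangle (np.int64(545), np.int64(164)) 0.0891
wrist cross (np.int64(404), np.int64(164)) 0.0889
wrist release (np.int64(318), np.int64(197)) 0.0888
```

View pics/w9.png

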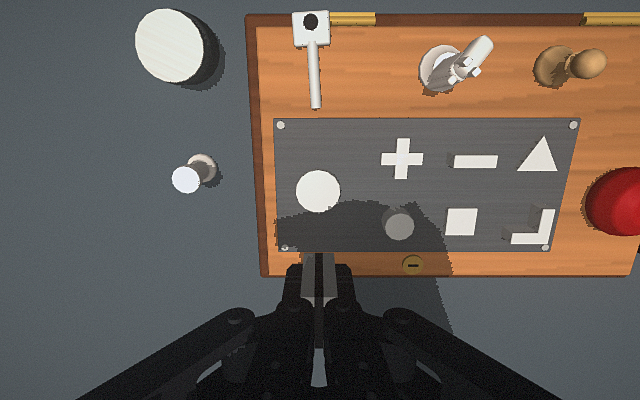

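The square (462,222), triangle (538,155), cross (402,158) and release (318,191) are in. The round (399,224), bar (475,161) and L (533,226) are still out. The knight, pawn, clock key, rook and tin stand undisturbed, and the hand is clear.

```bash
python3 -c "
from workcell import bot
print(bot.job_done())"
```

```text
the job is handed in; nothing more can be done
None
```

I handed the job in with the square, triangle, cross and release pressed in order (9–10 mm each), the other keys out, nothing seen to have moved and the hand clear, but it may be judged a fail: pressing the square key against its stop, I read 33 N then 41 N at the wrist (17–20 N at the finger pad), and the limit on the cabinet is 25 N.

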